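# Seat the knurled contact collar on the wind-sensor test stand and hold it home

### The arm

A 6-joint arm with a two-finger parallel gripper is mounted at the origin on the work surface. World frame = base frame: x ahead of the robot, y to its left, z up, the work surface at z = 0. Lengths are in m, angles in rad, forces in N, time in s.
With the tool pointing down it reaches from about 0.375 to 0.9 m from the base axis. Payload 3.1 kg.
Tool frame: the origin (TCP) lies at the very end of the fingers, on their centre line; the grasp point (between the pads) lies 19 mm behind it; z points along the fingers, y is the line along which they close (so a half turn about z gives the same grasp; the last joint's range is limited). The gripper opens to 85 mm and grips with 20 to 120 N. Pads are 22 mm wide; open, the fingers measure 114 mm over their backs; the gripper's body (76 mm by 85 mm) begins 54 mm behind the grasp point. The pads swing forward as they close: fully open they stand 13 mm farther back than shut.
Start: joints at [1.058, 0.527, 1.433, -0, 1.181, -0.178], TCP at [0.205, 0.59, 0.231] pointing down, gripper open.
Joint ranges: [-3.08, 3.08], [-0.75, 2.2], [0.22, 2.44], [-1.43, 4.57], [0, 2.65], [-2.85, 2.85]. Speed limits (rad/s): [2.79, 2.79, 3.14, 3.14, 3.14, 3.14].

### API

Orientations are given as a unit quaternion [x, y, z, w].
In Python, from station import manip gives the robot as it stands.
- The arm moves only by the shell command python3 -m handwheel 'ROWS' [FORCE]. ROWS is JSON, a list of rows, each a list of 7 numbers: the shift along the world's x, y, z in mm, then the turn, a rotation vector about the world's x, y, z in degrees, then the opening, from 0 (shut) to 1 (fully open). A call has exactly 10 rows; each row shifts and turns the commanded pose from where the row before left it; what a row does not reach is not made up. A row lasts 1/8 s, in which the tool goes at most 62.5 mm and 10.7 degrees, less where a joint would pass 70% of its speed; a pose out of reach is approached as far as the arm can. A call is refused whole if a number of a shift passes 62.5 or a number of a turn 10.7, either way. A call with a gripper value outside its range is refused whole. The fingers move at their own pace and stop on an object; FORCE is the grip in N (left out, the last holds). Time passes only in rows, so rows that do not move let the fingers close, or fill a call up. It gives the time, the measured TCP pose, the force, the opening and the grip force at its end, in the units of the state.
- manip.sense(): the state, without advancing time (a new reading comes with each control period).
- manip.snapshot(name): name is "side" or "top" or "wrist"; returns the picture (420x560x3 uint8, red, green, blue); there is no depth.
- manip.get_calibration(name): a dict with "K" (3x3 intrinsics, pixels), "rvec" (rotation vector, rad) and "tvec" (3), from world to camera coordinates, as OpenCV has them. Camera axes: x right, y down, z forward; pixel columns grow to the right and rows downward; lengths in m; the calibration is good to about 2 mm. A picture is of the moment at which its call begins: read the wrist's pose just before it. get_calibration takes no time and is no camera call; for the wrist camera it gives the pose at the moment of the call.
- manip.sign_off(): hands the job in; it is judged then, once.
The state is a dict: "t": time; "q": joint angles; "qd": joint speeds; "tau": joint torques, N m; "tcp_pos": TCP position; "tool_rot": TCP orientation; "force": force on the tool from outside, world axes, zero at the start; "ft_torque": the same for the moment, N m; "finger_gap": opening from 0.0 (shut) to 1.0 (fully open); "gripper_force": force on a finger pad.
Only numpy, scipy, OpenCV 4.12 (cv2) and the standard library are available. Lean on these libraries where they do the work, as an engineer would, in place of code of your own. Each camera call takes 0.05 s, during which the arm holds its last target. There are 200 camera calls.

### The job

Pick up the wide knurled collar that stands on the bench, set it closed top up over the post of the test stand, and turn it until the keyways hidden inside it drop over the cross pin. Then push it fully home against the sprung contact plate and finish while still gripping or pressing it down there, since the spring lifts it if you let go. Leave the other things on the bench where they are.

Things in the scene. Friction and masses are not known exactly. Their poses are not given: they have to be found in the camera images.
- collar: wide knurled aluminium collar, loose, 0.15 to 0.26 kg: a round cap 54 mm in diameter, 42 mm high, closed on top (8 mm thick, small dark screw head in its middle), open below. Origin at the centre of its underside (the open end), z up towards the closed top; starts upright on the bench, keyways hidden inside (see bore_mouth)
- bore_mouth (a point): same point, centre of the collar's open end. Bore 31 mm wide, 34 mm deep, with four keyways 90 degrees apart, 8.4 mm wide, 45 mm across, along the full depth. Their angle to the collar's x axis is unmarked and hidden: find it by turning under a light push. At most 90 degrees, either way, reaches one; it slips over the pin within about 5 degrees either side
- stand: test stand, fixed: white base plate 100 x 100 x 8 mm, on it a dark round flange, a brass contact plate and a steel post 27 mm in diameter. Origin on the bench under the plate's centre, z up, the post on this axis. Collar underside above the bench: 46 mm resting on the pin, 37 mm once dropped over it onto the contact plate, 30 mm fully home (post top meets the collar's inside top)
- pin_mid (a point): middle of the straight cross pin through the post, on the post's axis 43.5 mm above the bench. The pin is level, 5 mm thick and 39 mm long (sticks out 6 mm on both sides of the post); which way it points varies, is not tied to the stand's yaw and is not given by this point's axes
- post_top (a point): centre of the post's top face, 64 mm above the bench; the top 5 mm of the post taper from 27 mm to 19 mm diameter
- contact_plate (a joint): how far the brass contact plate (50 mm diameter, top 37 mm above the bench when free) is pushed down, m: 0 free, about 0.007 with the collar fully home. Its spring pushes up with about 4 N at the start and 9 N with the collar home, more than the collar weighs
- slim_cap: bystander, loose: slim knurled aluminium cap 32 mm in diameter, 50 mm high, upright; origin at the centre of its underside
- spacer: bystander, loose: plain flat aluminium ring 54 mm across, 36 mm hole, 16 mm high; origin at the centre of its underside
- flange: bystander, loose: dark three-lobed steel flange about 96 mm across, 12 mm high; origin at the centre of its underside
- module_a: bystander, loose: finned blue box 74 x 100 x 50 mm (x, y, z), far from the robot; origin at the centre of its underside
- module_b: bystander, loose: second such blue box 74 x 100 x 50 mm, on the robot's left; origin at the centre of its underside
- screwdriver: bystander, loose: screwdriver 190 mm long lying on the robot's right; origin at the underside below its middle, x along its shaft
- jar: bystander, loose: small closed white jar 44 mm in diameter, 50 mm high, on the robot's right; origin at the centre of its underside
There are look-alikes about, which are no part of the job. What is shaped like the collar but green or yellow is not meant. There is more than one size of the stand; the one meant has the size given above.

How it is judged:
On the way, in this order (a step that is already met when the one before it is completed fails the run):
1. the collar has been lifted clear of the bench (height (world z) of collar above 0.03 m), for 0.1 s.
2. the collar is upright over the post, the post top inside it (horizontal distance between collar and post_top below 0.006 m and z of collar in the frame of stand below 0.06 m and angle between collar's own z axis and vertical below 0.2 rad), for 0.05 s.
At the end, for the whole second after the job is handed in: The collar sits upright (within 7 degrees) on the post, centred within 4.5 mm, its underside at most 32.5 mm above the bench (fully home is 30 mm) with the contact plate pushed down more than 4.5 mm, at rest, and the fingers still hold it there with more than 2 N (z of collar in the frame of stand below 0.0325 m and horizontal distance between collar and post_top below 0.0045 m and angle between collar's own z axis and vertical below 0.12 rad and value of joint contact_plate above 0.0045 m and contact force between the fingers and collar above 2 N and linear speed of collar below 0.02 m/s); the arm keeps its last pose, push and grip.
It fails at once if a bystander is moved by more than 30 mm (distance of any of slim_cap, spacer, flange, module_a, module_b, screwdriver, jar from where it was at the start of the episode above 0.03 m).
It also fails if it takes over 58 s, if anything falls off the work surface, if the arm or the gripper's body presses on something with over 40 N, if the wrist force passes 120 N, or if a joint passes its speed limit or range.

## Working session

There is one attempt and no reset: what is moved stays moved. The work goes in short steps, Python scripts to look and compute and a shell command to move; the robot and the scene stay as the last step left them, time stands still between calls to the robot, and variables do not carry over. Pictures are saved under pics/ and viewed, at most 10 in all, crops included, and the job is handed in when it is done.

```bash
mkdir -p pics; ls; python3 - <<'E'
from station import manip
import cv2
for n in ["top","side"]:
    cv2.imwrite(f"pics/{n}0.png",manip.snapshot(n)[:,:,::-1])
s=manip.sense();print(s)
for n in ["top","side","wrist"]: print(n,manip.get_calibration(n))
E
```

```text
pics
{'t': 0.1, 'q': array([ 1.05846597e+00,  5.28384730e-01,  1.43381349e+00,  2.48705559e-05,
        1.18144018e+00, -1.78502409e-01]), 'qd': array([ 5.28234638e-04, -1.41068679e-03, -3.70465389e-03,  5.58834816e-04,
        2.62772032e-05,  1.76472412e-03]), 'tau': array([ 1.61443941e-04, -4.43306386e+01, -1.78586411e+01, -2.00337527e-04,
        3.79418416e-03,  1.04881543e-07]), 'tcp_pos': array([0.20441959, 0.5899105 , 0.23041191]), 'tool_rot': array([ 1.66144587e-01,  9.86100872e-01, -9.58561401e-04, -3.57152971e-04]), 'force': array([ 0.26585879,  0.79667488, -0.13010727]), 'ft_torque': array([ 0.05293769, -0.00032811,  0.0304322 ]), 'gripper_force': 0.0, 'finger_gap': 1.0024496670717573}
top {'K': array([[425.93736493,   0.        , 273.63105332],
       [  0.        , 425.93736493, 209.10604859],
       [  0.        ,   0.        ,   1.        ]]), 'rvec': array([ 2.14584871, -2.18263806,  0.08169914]), 'tvec': array([0.02722277, 0.55389082, 1.27602573])}
side {'K': array([[510.12747844,   0.        , 280.94979712],
       [  0.        , 510.12747844, 208.663784  ],
       [  0.        ,   0.        ,   1.        ]]), 'rvec': array([ 2.04557195, -0.76805353,  0.38542536]), 'tvec': array([-0.38790691,  0.25090691,  1.00756686])}
wrist {'K': array([[313.75322237,   0.        , 277.87946611],
       [  0.        , 313.75322237, 214.57693975],
       [  0.        ,   0.        ,   1.        ]]), 'rvec': array([-2.35244599, -1.67404901, -0.24893734]), 'tvec': array([-0.62388564, -0.03802999,  0.37932804])}
```

View pics/top0.png

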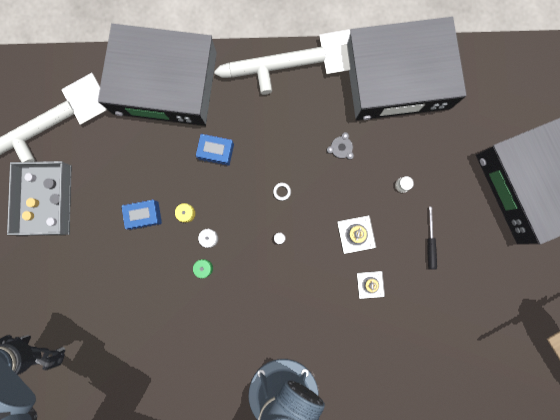

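View pics/side0.png

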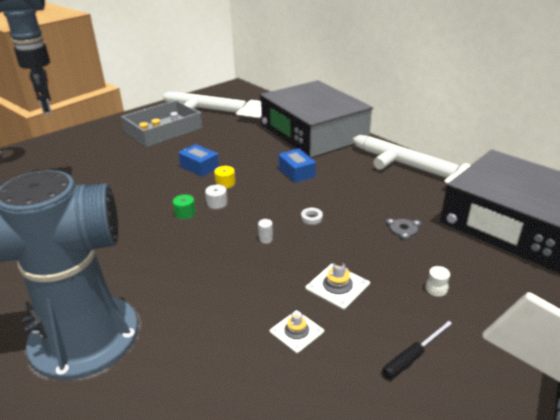

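Top picture: the collar candidates are silver wide (207,238), green (202,269), yellow (184,213), slim cap (280,238) and spacer (282,191). The stands are large (357,235), whose plate is about 33 px wide, i.e. 100 mm, and small (371,285), about 25 px. I choose the silver one at (207,238) and the large stand, and check both in crops.

```bash
cat > h.py <<'E'
import numpy as np, cv2
from station import manip
def ray(n,uv,z,c=None):
    c=c or manip.get_calibration(n); R=cv2.Rodrigues(c["rvec"])[0]
    d=R.T@np.linalg.inv(c["K"])@[*uv,1]; o=-R.T@c["tvec"]
    return o+d*(z-o[2])/d[2]
def proj(n,P,c=None):
    c=c or manip.get_calibration(n)
    return cv2.projectPoints(np.float64(P).reshape(-1,3),c["rvec"],c["tvec"],c["K"],None)[0][:,0]
def shot(n,f):
    c=manip.get_calibration(n); im=manip.snapshot(n)[:,:,::-1].copy(); cv2.imwrite("pics/"+f,im); return c,im
E
python3 - <<'E'
from h import *
im=cv2.imread("pics/top0.png")
a=cv2.resize(im[205:285,165:245],(400,400),interpolation=3);b=cv2.resize(im[205:305,320:400],(320,400),interpolation=3)
cv2.imwrite("pics/crop.png",np.hstack([a,b]))
print("collar top",ray("top",(207.5,238),.042),"side",ray("side",(216.5,191),.042))
print("slim",ray("top",(280,238),.05))
print("stand",ray("top",(357,235),.008), "side",ray("side",(338.5,285),.008),"top",ray("top",(358,234),.064))
for p in [(341,221),(369,217),(375,247),(345,252)]: print(ray("top",p,.008))
E
```

```text
collar top [0.46900061 0.21801299 0.042     ] side [0.4682635  0.21556956 0.042     ]
slim [ 4.65169231e-01 -2.18942393e-04  5.00000000e-02]
stand [ 0.47154312 -0.23664854  0.008     ] side [ 0.47247091 -0.23646921  0.008     ] top [ 0.47273472 -0.22982848  0.064     ]
[ 0.51545383 -0.18898529  0.008     ]
[ 0.52630414 -0.27539714  0.008     ]
[ 0.43395815 -0.29027699  0.008     ]
[ 0.4201976  -0.19825919  0.008     ]
```

View pics/crop.png

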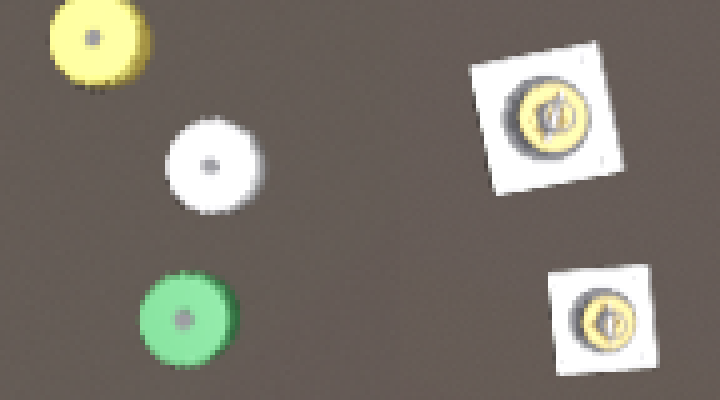

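The crop shows the silver collar at top-image pixel (207,238), white-silver with a dark screw, and the large 100 mm stand at (357,235). The pin points roughly along x, tilted to the right. I'm going above the collar now.

```bash
python3 -m handwheel '[[26,-37,-4,0,0,0,1],[26,-37,-4,0,0,0,1],[26,-37,-4,0,0,0,1],[26,-37,-4,0,0,0,1],[26,-37,-4,0,0,0,1],[26,-37,-4,0,0,0,1],[26,-37,-4,0,0,0,1],[26,-37,-4,0,0,0,1],[26,-37,-4,0,0,0,1],[31,-40,-4,0,0,0,1]]' 80; python3 - <<'E'
from h import *
s=manip.sense();c,im=shot("wrist","w1.png")
print(s["tcp_pos"],s["tool_rot"],proj("wrist",[[.469,.217,.042],[*s["tcp_pos"]]],c))
E
```

```text
t: 1.35
tcp_pos: [0.47, 0.2163, 0.1909]
tool_rot: [0.166, 0.986, -0.0, -0.0]
force: [-0.3, 0.5, -0.2]
finger_gap: 1.001
gripper_force: 0.0
[0.46996835 0.21628406 0.19091764] [ 1.65966075e-01  9.86131367e-01 -6.00485947e-05 -4.29679476e-04] [[278.32438983 198.7712305 ]
 [277.92841643 273.51041382]]
```

View pics/w1.png

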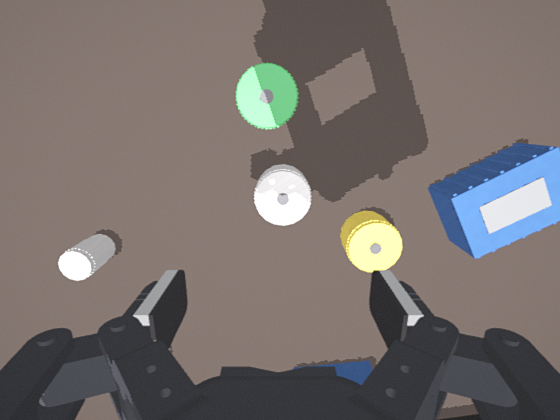

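```bash
python3 - <<'E'
from h import *
p=ray("wrist",(282.3,198.5),.043);s=manip.sense();print(p,1000*(p-s["tcp_pos"]))
E
```

```text
[0.47547544 0.21594592 0.043     ] [   0.45011041    4.01696218 -147.75110174]
```

The wrist view shows the silver collar with its screw at (282,199), green at (267,96) and yellow at (375,248). The fingers straddle the image's horizontal axis and yellow stays clear of them. The arm was still settling, so I'll measure again once it is static.

```bash
python3 -m handwheel '[[-5,6,-20,0,0,0,1],[0,0,-30,0,0,0,1],[0,0,-20,0,0,0,1],[0,0,0,0,0,0,1],[0,0,0,0,0,0,1],[0,0,0,0,0,0,1],[0,0,0,0,0,0,1],[0,0,0,0,0,0,1],[0,0,0,0,0,0,1],[0,0,0,0,0,0,1]]'; python3 - <<'E'
from h import *
s=manip.sense();c,im=shot("wrist","w2.png")
u,v=proj("wrist",[.4695,.219,.042],c)[0]; print(u,v)
g=cv2.cvtColor(im,6);r=40;x0,y0=int(u)-r,int(v)-r
w=g[y0:y0+2*r,x0:x0+2*r]
m=(cv2.GaussianBlur(w,(3,3),0)<150).astype(np.uint8)
n,l,st,ce=cv2.connectedComponentsWithStats(m)
for i in range(1,n):
    if 20<st[i,4]<600:
        q=ce[i]+[x0,y0]; print(st[i],q,ray("wrist",q,.043,c))
print(s["tcp_pos"])
E
```

```text
t: 2.65
tcp_pos: [0.4648, 0.2235, 0.1214]
tool_rot: [0.166, 0.986, 0.0, 0.0]
force: [0.7, 0.5, -0.4]
finger_gap: 1.002
gripper_force: 0.0
274.33820919070325 230.5950518856814
[ 63   0  17  31 229] [308.26200873 199.31441048] [0.45449355 0.25031797 0.043     ]
[0.46475352 0.22349977 0.12137495]
```

View pics/w2.png

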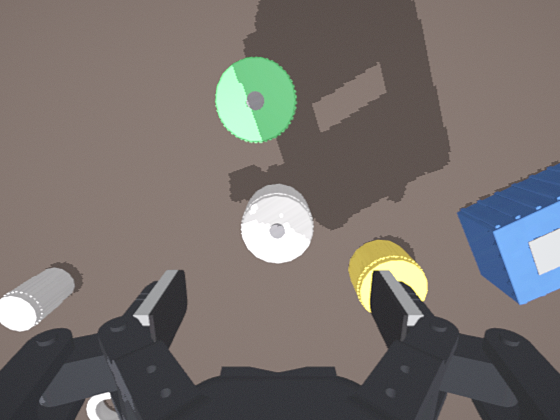

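The screw is at (277,230) in the static view. The collar sits slightly right of the prediction.

```bash
python3 - <<'E'
from h import *
p=ray("wrist",(277.3,230.5),.0425);s=manip.sense();print(p,1000*(p-s["tcp_pos"]))
E
```

```text
[0.46995569 0.22118366 0.0425    ] [  5.25077712  -2.30498864 -78.81029697]
```

```bash
python3 -m handwheel '[[5.2,-2.3,-20,0,0,0,1],[0,0,-40,0,0,0,1],[0,0,-30,0,0,0,1],[0,0,-20,0,0,0,1],[0,0,0,0,0,0,1],[0,0,0,0,0,0,0.4],[0,0,0,0,0,0,0],[0,0,0,0,0,0,0],[0,0,0,0,0,0,0],[0,0,0,0,0,0,0]]' 80
```

```text
t: 3.95
tcp_pos: [0.4707, 0.2214, 0.0129]
tool_rot: [0.166, 0.986, 0.0, 0.001]
force: [-1.0, -0.9, 5.7]
finger_gap: 0.61
gripper_force: 83.6
```

```bash
python3 -m handwheel '[[0,0,0,0,0,0,0],[0,0,0,0,0,0,0],[0,0,20,0,0,0,0],[0,0,40,0,0,0,0],[0,0,30,0,0,0,0],[0,0,30,0,0,0,0],[0,0,0,0,0,0,0],[0,0,0,0,0,0,0],[0,0,0,0,0,0,0],[0,0,0,0,0,0,0]]'
```

```text
t: 5.2
tcp_pos: [0.4693, 0.221, 0.1302]
tool_rot: [0.166, 0.986, -0.0, -0.001]
force: [0.1, 0.7, -3.3]
finger_gap: 0.615
gripper_force: 84.4
```

```bash
python3 -m handwheel '[[8,-57,4,0,0,0,0],[8,-57,4,0,0,0,0],[8,-57,4,0,0,0,0],[8,-57,4,0,0,0,0],[8,-57,4,0,0,0,0],[8,-57,4,0,0,0,0],[8,-57,4,0,0,0,0],[15,-58,2,0,0,0,0],[0,0,0,0,0,0,0],[0,0,0,0,0,0,0]]'; python3 - <<'E'
from h import *
s=manip.sense();c,im=shot("wrist","w3.png");print(s["tcp_pos"],s["q"])
np.savez("w3.npz",**c)
print(proj("wrist",[[.472,-.2365,.064],[.472,-.2365,.008]],c))
E
```

```text
t: 6.45
tcp_pos: [0.5399, -0.2353, 0.1602]
tool_rot: [0.167, 0.986, 0.001, -0.001]
force: [-1.1, 0.3, -2.4]
finger_gap: 0.609
gripper_force: 84.7
[ 0.53988145 -0.23531525  0.1601729 ] [-6.00816518e-01  5.69530713e-01  1.59042020e+00  3.97304030e-04
  9.84919195e-01 -1.83704255e+00]
[[245.91866147 134.12785092]
 [251.8556393  131.3133544 ]]
```

View pics/w3.png

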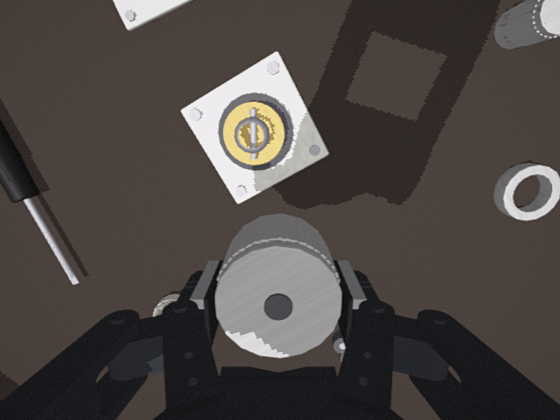

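The large stand is at (253,132) with its post top ring at (252,134). The pin runs vertically in the image, and the collar is held centred with its screw at (278,307).

```bash
python3 - <<'E'
from h import *
c=dict(np.load("w3.npz")); s=manip.sense();t=np.array([.53988,-.23532,.16017])
im=cv2.imread("pics/w3.png")
def hsvc(lo,hi,x0,y0,x1,y1):
    m=cv2.inRange(cv2.cvtColor(im,cv2.COLOR_BGR2HSV)[y0:y1,x0:x1],lo,hi)
    P=cv2.findNonZero(m)[:,0]; (cx,cy),r=cv2.minEnclosingCircle(P); return cx+x0,cy+y0,r
b=hsvc((15,80,80),(35,255,255),210,90,300,175);print("brass",b,ray("wrist",b[:2],.037,c))
print("post",ray("wrist",(252,134.5),.064,c))
for p in [(182,110),(276,53),(328,153),(239,203)]: print(ray("wrist",p,.008,c))
k=ray("wrist",(278,307),t[2]-.013+.043,c);print("collar-tcp",1000*(k-t))
print("now",s["tcp_pos"])
E
```

```text
brass (253.91074752807617, 133.0201530456543, 31.780729293823242) [ 0.47359345 -0.23288016  0.037     ]
post [ 0.47372334 -0.23236125  0.064     ]
[ 0.43434955 -0.28878593  0.008     ]
[ 0.4185693  -0.19456459  0.008     ]
[ 0.51338105 -0.1767465   0.008     ]
[ 0.53088284 -0.27192988  0.008     ]
collar-tcp [-0.36166145  0.13938646 30.        ]
now [ 0.53979357 -0.23443484  0.16028025]
```

```bash
python3 -m handwheel '[[-33,1,0,0,0,0,0],[-33,0.7,0,0,0,0,0],[0,0,-30,0,0,0,0],[0,0,-30,0,0,0,0],[0,0,-17,0,0,0,0],[0,0,0,0,0,0,0],[0,0,0,0,0,0,0],[0,0,0,0,0,0,0],[0,0,0,0,0,0,0],[0,0,0,0,0,0,0]]'; python3 - <<'E'
from h import *
s=manip.sense();print(s["tcp_pos"],s["q"])
c,im=shot("side","s4.png");u,v=proj("side",[.4738,-.2327,.05],c)[0];u,v=int(u),int(v);print(u,v)
a=cv2.resize(im[v-45:v+45,u-60:u+60],(600,450),interpolation=3);cv2.imwrite("pics/s4c.png",a)
E
```

```text
t: 7.75
tcp_pos: [0.4751, -0.2343, 0.0847]
tool_rot: [0.166, 0.986, -0.0, 0.0]
force: [0.0, -0.4, -1.7]
finger_gap: 0.611
gripper_force: 84.7
[ 0.47509039 -0.23425133  0.08473592] [-6.69203878e-01  6.25773770e-01  1.79365602e+00  4.57761854e-06
  7.21366721e-01 -1.90612783e+00]
338 269
```

View pics/s4c.png

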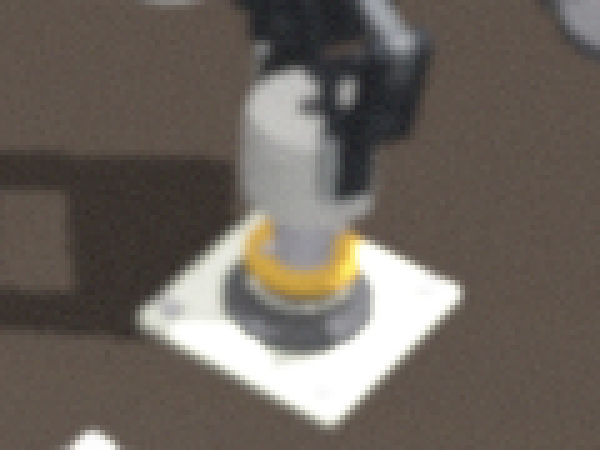

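The side crop shows the collar over the post, about 1 px too far right. That agrees with the numbers, so I shift by (-1.3, +1.6) mm and lower it.

```bash
python3 -m handwheel '[[-1.3,1.6,-3,0,0,0,0],[0,0,-4,0,0,0,0],[0,0,-4,0,0,0,0],[0,0,-4,0,0,0,0],[0,0,-4,0,0,0,0],[0,0,-3,0,0,0,0],[0,0,-1,0,0,0,0],[0,0,0,0,0,0,0],[0,0,0,0,0,0,0],[0,0,0,0,0,0,0]]'
```

```text
t: 9.05
tcp_pos: [0.4737, -0.2326, 0.0614]
tool_rot: [0.166, 0.986, -0.0, 0.0]
force: [-0.2, 0.3, -1.8]
finger_gap: 0.612
gripper_force: 84.7
```

```bash
python3 -m handwheel '[[0,0,-1,0,0,0,0],[0,0,-1,0,0,0,0],[0,0,-1,0,0,0,0],[0,0,-1,0,0,0,0],[0,0,0,0,0,0,0],[0,0,0,0,0,0,0],[0,0,0,0,0,0,0],[0,0,0,0,0,0,0],[0,0,0,0,0,0,0],[0,0,0,0,0,0,0]]'
```

```text
t: 10.3
tcp_pos: [0.4737, -0.2325, 0.0584]
tool_rot: [0.166, 0.986, -0.0, 0.0]
force: [-2.2, 1.5, 7.3]
finger_gap: 0.61
gripper_force: 86.0
```

```bash
python3 -m handwheel '[[0,0,-0.5,0,0,-3,0],[0,0,0,0,0,-3,0],[0,0,0,0,0,-3,0],[0,0,0,0,0,-3,0],[0,0,0,0,0,-3,0],[0,0,0,0,0,-3,0],[0,0,0,0,0,-3,0],[0,0,0,0,0,-3,0],[0,0,0,0,0,-3,0],[0,0,0,0,0,-3,0]]'; python3 -c "
from h import *
s=manip.sense();print(s['force'],s['ft_torque'],s['q'][5])"
```

```text
t: 11.55
tcp_pos: [0.4745, -0.2334, 0.0583]
tool_rot: [0.416, 0.909, -0.001, 0.001]
force: [-1.5, 0.5, 8.8]
finger_gap: 0.612
gripper_force: 86.0
[-1.46284977  0.50967452  8.77787962] [-0.03236437  0.21535194  0.14008653] -1.3803569471123847
```

Still riding on the pin, so I keep turning.

```bash
python3 -m handwheel '[[0,0,0,0,0,-3,0],[0,0,0,0,0,-3,0],[0,0,0,0,0,-3,0],[0,0,0,0,0,-3,0],[0,0,0,0,0,-3,0],[0,0,0,0,0,-3,0],[0,0,0,0,0,-3,0],[0,0,0,0,0,-3,0],[0,0,0,0,0,-3,0],[0,0,0,0,0,-3,0]]'; python3 -c "
from h import *
s=manip.sense();print(s['force'],s['ft_torque'],s['q'][5])"
```

```text
t: 12.8
tcp_pos: [0.4736, -0.2333, 0.0568]
tool_rot: [0.637, 0.771, -0.001, 0.001]
force: [-1.4, -2.9, -1.4]
finger_gap: 0.612
gripper_force: 84.8
[-1.43421363 -2.86248161 -1.37709002] [-0.60685672  0.28784315  0.11952298] -0.8565628948131899
```

It dropped off the pin: z is down 1.5 mm and the upward force is gone. Now I push down.

```bash
python3 -m handwheel '[[0,0,-1,0,0,0,0],[0,0,-1,0,0,0,0],[0,0,-1,0,0,0,0],[0,0,-1,0,0,0,0],[0,0,-1,0,0,0,0],[0,0,-1,0,0,0,0],[0,0,0,0,0,0,0],[0,0,0,0,0,0,0],[0,0,0,0,0,0,0],[0,0,0,0,0,0,0]]'; python3 -c "
from h import *
s=manip.sense();print(s['force'],s['ft_torque'],s['q'][5])"
```

```text
t: 14.05
tcp_pos: [0.474, -0.2337, 0.0511]
tool_rot: [0.636, 0.771, -0.001, 0.001]
force: [-2.8, -5.4, 1.2]
finger_gap: 0.61
gripper_force: 85.3
[-2.79703885 -5.42305518  1.16724294] [-0.87942185  0.51752332  0.14985286] -0.8590019234161764
```

```bash
python3 -m handwheel '[[-0.3,-0.6,-1,0,0,0,0],[0,0,-1,0,0,0,0],[0,0,-1,0,0,0,0],[0,0,-1,0,0,0,0],[0,0,-1,0,0,0,0],[0,0,-1,0,0,0,0],[0,0,-1,0,0,0,0],[0,0,0,0,0,0,0],[0,0,0,0,0,0,0],[0,0,0,0,0,0,0]]'; python3 -c "
from h import *
s=manip.sense();print(s['force'],s['ft_torque'],s['q'][5])"
```

```text
t: 15.3
tcp_pos: [0.4739, -0.2338, 0.0447]
tool_rot: [0.637, 0.771, -0.0, 0.001]
force: [-1.9, -4.6, 7.4]
finger_gap: 0.611
gripper_force: 85.9
[-1.94626729 -4.6435718   7.38542866] [-0.56027812  0.45669472  0.13265546] -0.8597546197636964
```

```bash
python3 -m handwheel '[[-0.2,-0.4,-1,0,0,0,0],[0,0,-1,0,0,0,0],[0,0,-1,0,0,0,0],[0,0,-1,0,0,0,0],[0,0,-0.5,0,0,0,0],[0,0,0,0,0,0,0],[0,0,0,0,0,0,0],[0,0,0,0,0,0,0],[0,0,0,0,0,0,0],[0,0,0,0,0,0,0]]'; python3 -c "
from h import *
s=manip.sense();print(s['force'],s['ft_torque'],s['q'][5],s['tcp_pos'])"
```

```text
t: 16.55
tcp_pos: [0.474, -0.2339, 0.0428]
tool_rot: [0.637, 0.771, 0.0, 0.002]
force: [-5.0, 0.4, 28.8]
finger_gap: 0.609
gripper_force: 88.1
[-4.97777073  0.4079778  28.82641187] [-0.03696867  0.90729388  0.15346377] -0.8606139485245282 [ 0.47395079 -0.23389605  0.0427573 ]
```

```bash
python3 - <<'E'
from h import *
c,im=shot("side","s5.png");a=cv2.resize(im[224:314,278:398],(600,450),interpolation=3);cv2.imwrite("pics/s5c.png",a)
E
```

```text
(no output)
```

View pics/s5c.png

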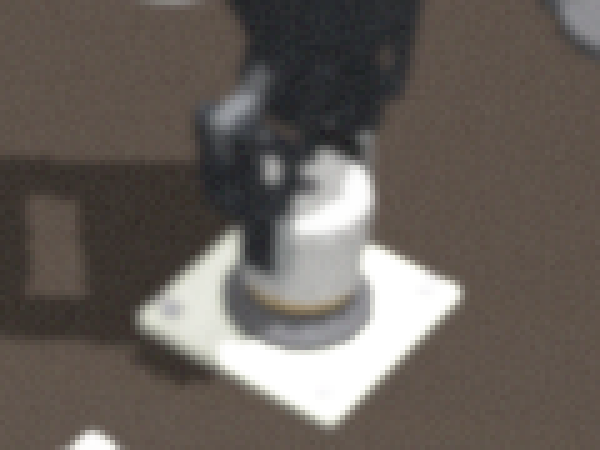

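The collar sits upright and centred on the stand at about (305,300) in the crop, with only a sliver of brass showing beneath it. It is home.

```bash
python3 -c "
from station import manip
print(manip.sign_off())"
```

```text
the job is handed in; nothing more can be done
None
```

The collar is over the post with its keyways past the cross pin, pressed home (underside about 30.5 mm by my estimate, pushing down with about 29 N) and still gripped; I handed the job in at about 17 s and no verdict was returned.

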